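# Shift the gear unit into second and lock it

### The arm

A 6-joint arm with a two-finger parallel gripper is mounted at the origin on a cart in front of the work surface, level with it; the furniture and walls round the work are solid. World frame = base frame: x ahead of the robot, y to its left, z up, the work surface at z = 0. Lengths are in mm, angles in rad, forces in N, time in s.
With the tool pointing down it reaches from about 300 to 825 mm from the base axis. Payload 5.4 kg.
Tool frame: the origin (TCP) lies midway between the tips of the shut fingers; the grasp point (between the pads) lies 19 mm behind it; z points along the fingers, y is the line along which they close (so a half turn about z gives the same grasp; the last joint's range is limited). The gripper opens to 92 mm and grips with 3 to 60 N. Pads are 20 mm wide; open, the fingers measure 128 mm over their backs; the gripper's body (75 mm by 189 mm) begins 69 mm behind the grasp point.
Start: joints at [-1.411, 0.158, 1.597, -0, 1.386, -0.21], TCP at [207.797, -536.122, 214.601] pointing down, gripper open.
Joint ranges: [-2.91, 2.91], [-0.94, 2.29], [0.18, 2.7], [-1.29, 4.43], [0.17, 2.64], [-3, 3]. Speed limits (rad/s): [2.57, 2.57, 3.14, 3.14, 3.14, 3.14].

### API

Orientations are given as [roll, pitch, yaw] about the fixed x, y, z axes, in that order (R = Rz(yaw) Ry(pitch) Rx(roll)).
In Python, from rig import ctrl gives the robot as it stands.
- The arm moves only by the tool advance, called as a command line: name --argument value ..., lists and objects as JSON in quotes. Schema: {"type":"object","properties":{"ticks":{"type":"array","items":{"type":"object","properties":{"dx":{"type":"number"},"dy":{"type":"number"},"dz":{"type":"number"},"turn":{"type":"number"},"jaw":{"type":"number"}},"additionalProperties":false,"required":["jaw"]},"minItems":1,"maxItems":12},"only":{"type":"string"},"quiet":{"type":"boolean"},"lines":{"type":"string"}},"required":["ticks"],"additionalProperties":false}. ticks is a list of rows, 1 to 12 of them, each an object with the fields dx, dy, dz (the shift in units of 5 mm), turn (a turn about the tool's z in units of 0.25 rad), jaw (the opening from 0.0 (shut) to 1.0 (fully open)); a field left out counts as zero (the opening has to be given); each row shifts and turns the commanded pose from where the row before left it, along the tool's axes as they then stand; what a row does not reach is not made up. A row lasts 1/10 s, in which the tool goes at most 50 mm and 0.15 rad, less where a joint would pass 70% of its speed; a pose out of reach is approached as far as the arm can. The fingers move at their own pace and stop on an object; the grip force is fixed at half the most. Time passes only in rows, so rows that do not move let the fingers close. The tool returns the time, the measured TCP pose, the force, the opening and the grip force at its end. only (a regular expression) keeps the lines of the reply that match it, lines (a string "A,B") keeps lines A to B, and quiet returns only ok. Input that does not fit is refused with a message, and nothing moves.
- ctrl.sense(): the state, without advancing time (a new reading comes with each control period).
- ctrl.grab_frame(name): name is "scene" or "top"; returns a dict with "color" (420x560x3 uint8, blue, green, red), "vfov" (degrees; the focal length in pixels is half the picture's height over the tangent of half this angle, whatever the lens; pixels are square), "cx", "cy" (the principal point, pixels), "rvec" (rotation vector, rad) and "tvec" (3), from world to camera coordinates, as OpenCV has them. Camera axes: x right, y down, z forward; pixel columns grow to the right and rows downward; lengths in mm; the calibration is good to about 2 mm. A picture is of the moment at which its call begins. There is no depth.
- ctrl.finish_job(): hands the job in; it is judged then, once.
The state is a dict: "clock": time; "qpos": joint angles; "joint_velocities": joint speeds; "joint_torque": joint torques, N m; "tcp_pos": TCP position; "tcp_rot": TCP orientation; "contact_force": force on the tool from outside, world axes, zero at the start; "moment": the same for the moment, N m; "grip_width": opening from 0.0 (shut) to 1.0 (fully open); "finger_force": force on a finger pad.
Only numpy, scipy, OpenCV 4.12 (cv2) and the standard library are available. Lean on these libraries where they do the work, as an engineer would, in place of code of your own. Each camera call takes 0.05 s, during which the arm holds its last target. There are 200 camera calls.

### The job

Shift the gear unit into second: with your fingertips push its selector knob along the slot to the robot's left, past the first detent, until it is fully home at the second stop. Then press the round lock plunger on the same cover fully down so that it stays down. Only push and press: do not press the plunger before the knob is in second, do not pinch the knob between the fingers, and leave the loose things around the unit where they are.

Things in the scene. Friction and masses are not known exactly. Their poses are not given: they have to be found in the camera images.
- gear_unit: Grey gear unit with bright flat cover, fixed, 112 x 172 mm, 60 mm high to the cover's top. Origin: underside centre; z up, y along the lever slot (at x = 0) towards second, roughly the robot's left; x away from the robot; yaw -0.4 to 0.3 rad; a lamp rail hangs 0.52 m over the bench at x = 0.60 to 0.69, a drill press stands far left. On the cover 3 mm screw heads, 7 mm plug at (35, -58) mm.
- selector (a joint): Travel of the selector along the unit's +y: 0 = neutral (start), 0.030 m = first detent, 0.060 m = second stop, against the end. Spring detents: it takes about 8 to 10 N to leave neutral and again to leave first; past halfway (15 and 45 mm) it snaps on by itself into the next position and stays there.
- knob_center (a point): Centre of the black block-shaped selector knob, 40 mm across the slot (unit's x), 24 mm along it (y), 34 mm high, made of a rear (-y) and a front (+y) half, plus a 5 mm dome on top; travels with the lever. In the unit's frame: x = 0, y = -30 mm + travel, z = 92 mm; 15 mm free between knob and cover, where only the 12 mm stem is.
- lock (a joint): Travel of the lock plunger downwards: 0 = up, 0.008 m = fully down on its stop. It takes about 4 to 5 N and stays where it is left.
- lock_top (a point): Centre of the top of the round black-headed lock plunger, 26 mm diameter. In the unit's frame it lies at x = -32 mm, y = +66 mm, z = 80 mm when up, 72 mm when down.
- collar: Loose plastic stepped collar, 40 mm diameter, 27 mm high, standing beside the unit's left (+y) end. Origin under its centre. A bystander.
- vee: Loose steel V-block, 40 x 50 x 35 mm, beside the unit's right (-y) end. Origin under its centre. A bystander.
- tape: Loose roll of brown masking tape, 90 mm diameter, 30 mm high, lying behind the unit. Origin under its centre. A bystander.

How it is judged (in metres and radians):
On the way, in this order (a step that is already met when the one before it is completed fails the run):
1. the selector is home at the second stop (at least 57 of 60 mm) (value of joint selector above 0.057 m), for 0.2 s.
2. the lock plunger is pressed down (at least 6 of 8 mm) with the selector still in second (value of joint lock above 0.006 m and value of joint selector above 0.057 m), for 0.2 s.
At the end, for the whole second after the job is handed in: The selector stands at the second stop (travel at least 57 of 60 mm), the lock plunger is down (at least 6 of 8 mm), and collar, V-block and tape roll are within 15 mm of where they stood (all of step 2 and distance of each of collar, vee, tape from where it was at the start of the episode below 0.015 m); the robot touches nothing.
It fails at once if the lock plunger is pressed (over 3 mm) while the selector is not in second (value of joint lock above 0.003 m and value of joint selector below 0.055 m).
It fails at once if the knob is pinched: fingers press on both halves of it at once, over 2 N each (contact force between the fingers and selector_c3 above 2 N and contact force between the fingers and selector_c4 above 2 N).
It fails at once if a bystander is lifted or shifted by more than 15 mm (distance of any of collar, vee, tape from where it was at the start of the episode above 0.015 m).
It also fails if it takes over 35 s, if anything falls off the work surface, if the arm or the gripper's body presses on something with over 40 N, if the wrist force passes 120 N, or if a joint passes its speed limit or range.

## Working session

There is one attempt and no reset: what is moved stays moved. The work goes in short steps, Python scripts to look and compute and a tool call to move; the robot and the scene stay as the last step left them, time stands still between calls to the robot, and variables do not carry over. Pictures are saved under pics/ and viewed, at most 10 in all, crops included, and the job is handed in when it is done.

```bash
ls; mkdir -p pics
```

Run:
```python
from rig import ctrl
import cv2,pickle
d={}
for n in("scene","top"):
    f=ctrl.grab_frame(n);d[n]=f
    cv2.imwrite(f"pics/{n}0.png",f["color"]);print(n,f["vfov"],f["cx"],f["cy"],f["rvec"],f["tvec"],[k for k in f])
pickle.dump(d,open("f0.pkl","wb"))
print(ctrl.sense())
```

```text
pics
rig.py
scene 52.96344240016936 278.6952451248277 205.3742510049736 [ 1.11111016 -2.4247688   0.98340785] [471.28173333 327.09414624 762.29834252] ['color', 'vfov', 'cx', 'cy', 'rvec', 'tvec']
top 45.62279062030776 276.0707411786247 207.42660954867526 [ 2.16450907 -2.05515451  0.21142106] [  99.15239671  615.98967631 1108.7052898 ] ['color', 'vfov', 'cx', 'cy', 'rvec', 'tvec']
{'clock': 0.1, 'qpos': array([-1.41110206e+00,  1.59012358e-01,  1.59805839e+00,  9.35125071e-07,
        1.38617351e+00, -2.10103157e-01]), 'joint_velocities': array([ 0.00135781, -0.00126597, -0.00240301,  0.00114103, -0.00019481,
       -0.00046736]), 'joint_torque': array([ 5.07187597e-04, -3.86504817e+01, -3.22960067e+01,  7.03102117e-02,
        3.39419651e-02, -4.24890220e-05]), 'tcp_pos': array([ 207.71143353, -535.59395253,  213.72656629]), 'tcp_rot': array([-3.13997756e+00, -3.45358387e-04,  3.69796972e-01]), 'contact_force': array([0.78608467, 0.76157955, 0.80803054]), 'moment': array([ 0.00838468,  0.06804664, -0.00710624]), 'finger_force': 0.0, 'grip_width': 0.9986255680825056}
```

View pics/scene0.png

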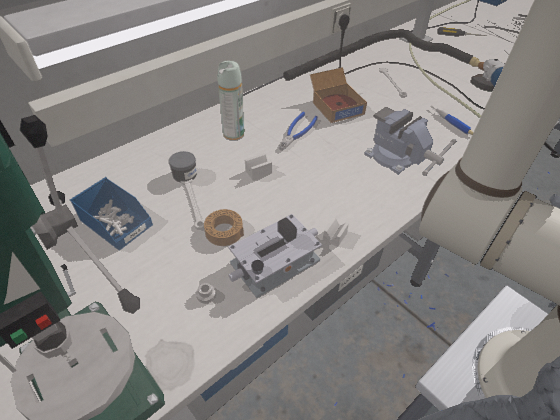

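View pics/top0.png

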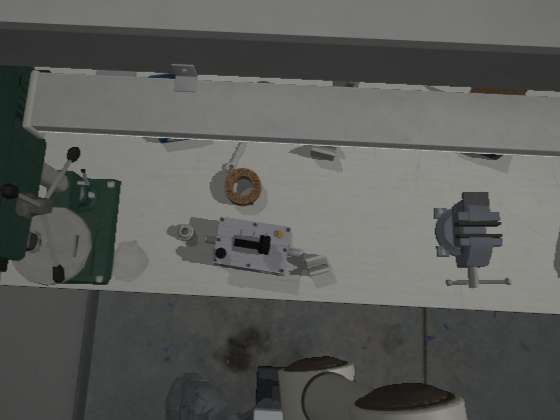

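The scene view shows the unit near (275,255) with the knob at (288,230) and the plunger at (258,267). In the top view the unit is near (253,245), the knob at (264,244), the plunger at (221,253), the collar at (185,232), the tape at (242,187) and the V-block at (317,264). Next I'll enlarge both views.

Run:
```python
import cv2,pickle
d=pickle.load(open("f0.pkl","rb"))
a=d["scene"]["color"][200:310,190:350];b=d["top"]["color"][165:285,170:340]
cv2.imwrite("pics/sc.png",cv2.resize(a,None,fx=5,fy=5,interpolation=cv2.INTER_CUBIC))
cv2.imwrite("pics/tc.png",cv2.resize(b,None,fx=4.7,fy=4.7,interpolation=cv2.INTER_CUBIC))
```

```text
(no output)
```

View pics/sc.png

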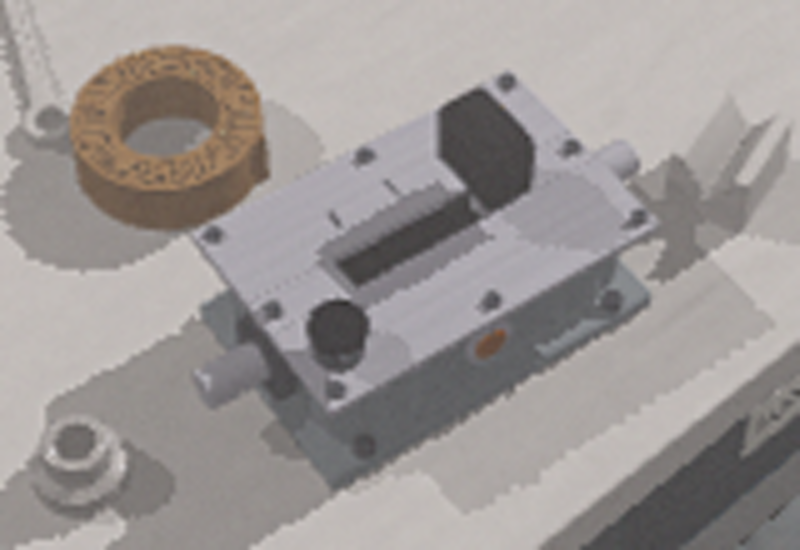

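View pics/tc.png

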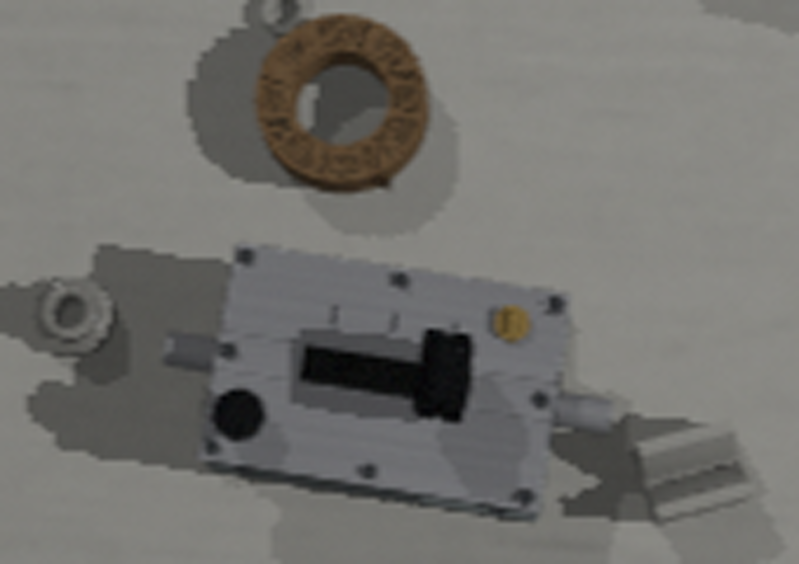

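The crops show eight cover screws in each view, in scene crop pixels from (507,82) to (336,390) and in top crop pixels from (246,257) to (525,497). The plunger top is at (338,322) in the scene crop and (238,413) in the top crop, and the knob is at about (445,375) in the top crop. Next I'll triangulate these points.

Create h.py:
```python
import numpy as np,cv2
def cam(f):
    fl=210/np.tan(np.radians(f["vfov"]/2));K=np.array([[fl,0,f["cx"]],[0,fl,f["cy"]],[0,0,1]])
    R=cv2.Rodrigues(np.array(f["rvec"]))[0];t=np.array(f["tvec"]).reshape(3,1)
    return K@np.hstack([R,t])
def tri(fa,fb,a,b):
    X=cv2.triangulatePoints(cam(fa),cam(fb),np.array(a,float).T,np.array(b,float).T);return (X[:3]/X[3]).T
def proj(f,X):
    p=cam(f)@np.c_[np.array(X,float).reshape(-1,3),np.ones(np.size(X)//3)].T;return (p[:2]/p[2]).T
```

Run:
```python
from h import *
import pickle
from scipy.optimize import least_squares
d=pickle.load(open("f0.pkl","rb"));S,T=d["scene"],d["top"]
s=np.array([(213,234),(364,156),(507,82),(272,310),(336,390),(490,300),(638,216),(571,148),(338,322),(78,440)])
t=np.array([(246,257),(400,280),(556,303),(228,350),(212,446),(367,470),(525,497),(540,399),(238,413),(70,308)])
s=(s+.5)/5-.5+[190,200];t=(t+.5)/4.7-.5+[170,165]
X=tri(S,T,s,t);np.set_printoptions(precision=1,suppress=True);print(X)
print("reproj",proj(S,X)-s,proj(T,X)-t)
# unit pose: screw layout symmetric -> centre & yaw
c=X[[0,2,4,6]].mean(0);ydir=(X[0]-X[2]+X[4]-X[6])[:2];ydir/=np.linalg.norm(ydir)
yaw=np.arctan2(-ydir[0],ydir[1]);xd=np.array([ydir[1],-ydir[0]])
print("centre",c,X[:8].mean(0),"yaw",yaw,"local",[( (p[:2]-c[:2])@xd,(p[:2]-c[:2])@ydir,p[2]) for p in X])
R=np.c_[xd,ydir]
for n,l in dict(knob=(0,-30,109),knobdome=(0,-30,114),rear=(0,-42,92),lock=(-32,66,80)).items():
    P=np.r_[c[:2]+R@l[:2],l[2]];print(n,P,"S",(proj(S,P)-[190,200])*5,"T",(proj(T,P)-[170,165])*4.7)
```

```text
[[575.5 255.9  61.9]
 [568.1 178.8  60.7]
 [560.6 100.7  60. ]
 [528.4 261.3  61.5]
 [480.8 265.6  61. ]
 [473.2 189.2  61.6]
 [464.1 111.5  62.7]
 [512.3 106.3  61. ]
 [495.6 252.   79.1]
 [550.3 347.7  25.9]]
reproj [[-0.  -0. ]
 [ 0.   0. ]
 [-0.1 -0. ]
 [-0.2 -0. ]
 [-0.1 -0. ]
 [ 0.1  0. ]
 [ 0.2  0.1]
 [-0.1 -0. ]
 [-0.1 -0. ]
 [-0.4 -0.1]] [[ 0.   0. ]
 [-0.  -0. ]
 [ 0.   0. ]
 [ 0.1  0.1]
 [ 0.   0. ]
 [-0.  -0. ]
 [-0.1 -0.1]
 [ 0.   0. ]
 [ 0.   0. ]
 [ 0.2  0.2]]
centre [520.3 183.4  61.4] [520.4 183.7  61.3] yaw -0.10160440825791947 local [(np.float64(47.59830218036406), np.float64(77.71921656453483), np.float64(61.90784581863912)), (np.float64(48.08250398814599), np.float64(0.1970964695395282), np.float64(60.72251012460043)), (np.float64(48.524469327887886), np.float64(-78.26984393460651), np.float64(59.95384670883784)), (np.float64(0.15977770829114266), np.float64(78.23318791217925), np.float64(61.49496801036558)), (np.float64(-47.59830218036409), np.float64(77.77708659691284), np.float64(60.99878736916249)), (np.float64(-47.418333593482814), np.float64(0.9333409525461903), np.float64(61.591150563781795)), (np.float64(-48.524469327887914), np.float64(-77.22645922684114), np.float64(62.70885403525465)), (np.float64(-0.1370567312039281), np.float64(-77.56890079483492), np.float64(60.98116236551896)), (np.float64(-31.439562335062536), np.float64(65.70272077556972), np.float64(79.10893349892932)), (np.float64(13.272324486252824), np.float64(166.46408434086493), np.float64(25.87526334437335))]
knob [517.2 153.6 109. ] S [[484.7 120. ]] T [[440.4 369.3]]
knobdome [517.2 153.6 114. ] S [[485.  112.1]] T [[440.1 367.9]]
rear [516.  141.7  92. ] S [[506.4 134.4]] T [[466.  377.9]]
lock [495.1 252.3  80. ] S [[335.7 319.9]] T [[235.3 412.2]]
```
Excellent. Unit centre (520.3,183.5), yaw -0.10. Unit +y dir = (0.1014,0.9948), +x = (0.9948,-0.1014).

The manual's scale: shifts go in units of 5 mm and turns go in units of 0.25 rad. Converting my numbers, -0.15 rad is -0.6.

advance --ticks '[{"turn": -0.6,"jaw": 0},{"turn": -0.6,"jaw": 0},{"turn": -0.6,"jaw": 0},{"turn": -0.6,"jaw": 0},{"turn": -0.6,"jaw": 0},{"turn": -0.6,"jaw": 0},{"turn": -0.6,"jaw": 0},{"turn": -0.2,"jaw": 0},{"jaw": 0}]'

```text
clock: 1.0
tcp_pos: [207.7, -535.8, 214.1]
tcp_rot: [-3.141, -0.001, 1.47]
contact_force: [-1.1, 0.3, 0.0]
grip_width: 0.241
finger_force: 0.0
```

To row units: 16 mm is 3.2, 45 mm is 9.

advance --ticks '[{"dx": 6,"dy": 2,"jaw": 0},{"dx": 9,"dy": 3.2,"jaw": 0},{"dx": 9,"dy": 3.2,"jaw": 0},{"dx": 9,"dy": 3.2,"jaw": 0},{"dx": 9,"dy": 3.2,"jaw": 0},{"dx": 9,"dy": 3.2,"jaw": 0},{"dx": 9,"dy": 3.2,"jaw": 0},{"dx": 9,"dy": 3.2,"jaw": 0},{"dx": 9,"dy": 3.2,"jaw": 0},{"dx": 9,"dy": 3.2,"jaw": 0},{"dx": 9,"dy": 3.2,"jaw": 0},{"dx": 9,"dy": 3.2,"jaw": 0}]'

```text
clock: 2.2
tcp_pos: [446.2, -30.5, 214.7]
tcp_rot: [3.141, 0.0, 1.468]
contact_force: [0.7, -0.1, 0.6]
grip_width: 0.002
finger_force: 0.0
```

Create pos.py:
```python
from rig import ctrl
import numpy as np
s=ctrl.sense();a=-0.1016;c,n=np.cos(a),np.sin(a);d=s["tcp_pos"][:2]-[520.3,183.5]
print("unit x,y,z",np.round([d@[c,n],d@[-n,c],s["tcp_pos"][2]],1),"rot",np.round(s["tcp_rot"],3),"F",np.round(s["contact_force"],1),s["clock"])
```

```bash
python3 pos.py
```

```text
unit x,y,z [ -52.  -220.4  214.7] rot [3.141 0.    1.468] F [ 0.7 -0.1  0.6] 2.2
```

To row units: 40 mm is 8, 35 mm is 7.

advance --ticks '[{"dx": 8,"dy": 2.8,"jaw": 0},{"dx": 8,"dy": 2.8,"jaw": 0},{"dx": 8,"dy": 2.8,"jaw": 0},{"dx": 5.6,"dy": 2,"jaw": 0},{"jaw": 0},{"dz": 8,"jaw": 0},{"dz": 8,"jaw": 0},{"dz": 7,"jaw": 0},{"dz": 3.4,"jaw": 0},{"jaw": 0}]'

```text
clock: 3.2
tcp_pos: [509.4, 108.5, 79.4]
tcp_rot: [-3.135, 0.001, 1.468]
contact_force: [-1.3, 0.7, 0.9]
grip_width: 0.005
finger_force: 0.0
```

```bash
python3 pos.py
```

Run:
```python
from rig import ctrl
import cv2,numpy as np
a=ctrl.grab_frame("scene")["color"][140:310,150:390];b=ctrl.grab_frame("top")["color"][165:285,170:340]
f=lambda i,s:cv2.resize(i,s,interpolation=cv2.INTER_CUBIC)
cv2.imwrite("pics/m1.png",np.hstack([f(a,(423,300)),f(b,(375,300))][:2]))
```

```text
unit x,y,z [ -3.3 -75.7  79.4] rot [-3.135e+00  1.000e-03  1.468e+00] F [-1.3  0.7  0.9] 3.2
```

View pics/m1.png

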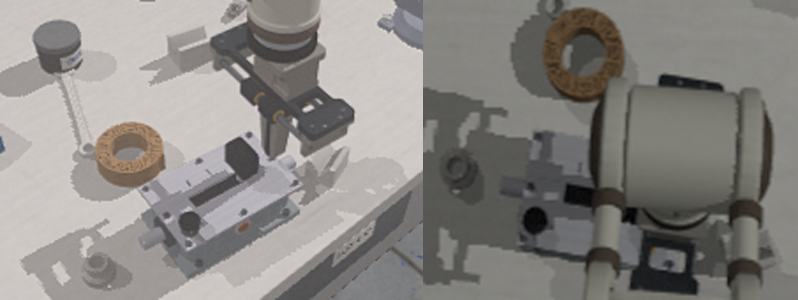

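The scene half of the picture shows the shut fingers standing behind the knob, clear of it and of the V-block. I'll start pushing.

To row units: 12 mm is 2.4, 8 mm is 1.6.

advance --ticks '[{"dx": 2.4,"dy": 0.6,"jaw": 0},{"dx": 1.6,"jaw": 0},{"dx": 1.2,"jaw": 0},{"dx": 1.2,"jaw": 0},{"dx": 1.2,"jaw": 0},{"dx": 1.2,"jaw": 0},{"dx": 1.2,"jaw": 0},{"dx": 1.2,"jaw": 0},{"dx": 1.2,"jaw": 0},{"dx": 1.2,"jaw": 0}]'

```text
clock: 4.3
tcp_pos: [522.1, 176.5, 82.7]
tcp_rot: [-3.141, 0.002, 1.47]
contact_force: [-0.5, -2.9, 2.5]
grip_width: 0.009
finger_force: 1.4
```

```bash
python3 pos.py
```

```text
unit x,y,z [ 2.5 -6.8 82.7] rot [-3.141e+00  2.000e-03  1.470e+00] F [-0.5 -2.9  2.5] 4.3
```

To row units: 4 mm is 0.8, 3 mm is 0.6.

advance --ticks '[{"dx": 0.8,"jaw": 0},{"dx": 0.8,"jaw": 0},{"dx": 0.8,"jaw": 0},{"dx": 0.6,"jaw": 0},{"jaw": 0}]'

```text
clock: 4.8
tcp_pos: [523.6, 191.4, 82.5]
tcp_rot: [-3.141, 0.002, 1.47]
contact_force: [-0.9, -2.3, 0.8]
grip_width: 0.004
finger_force: 1.6
```

```bash
python3 pos.py
```

```text
unit x,y,z [ 2.4  8.2 82.5] rot [-3.141e+00  2.000e-03  1.470e+00] F [-0.9 -2.3  0.8] 4.8
```

To row units: 2 mm is 0.4.

advance --ticks '[{"dx": 0.4,"jaw": 0},{"dx": 0.4,"jaw": 0},{"jaw": 0}]'

```text
clock: 5.1
tcp_pos: [523.6, 191.7, 82.5]
tcp_rot: [-3.14, 0.008, 1.471]
contact_force: [-3.2, -16.1, 5.5]
grip_width: 0.009
finger_force: 8.4
```

```bash
python3 pos.py
```

```text
unit x,y,z [ 2.4  8.5 82.5] rot [-3.14   0.008  1.471] F [ -3.2 -16.1   5.5] 5.1
```

Hit the stop at the expected place. Now I'll back off, go up, and move over the plunger.

To row units: 24 mm is 4.8, -12 mm is -2.4.

advance --ticks '[{"dx": -2.4,"jaw": 0},{"dx": -2.4,"jaw": 0},{"dz": -7,"jaw": 0},{"dz": -7,"jaw": 0},{"jaw": 0},{"dx": 5,"dy": -2.2,"jaw": 0},{"dx": 6,"dy": -2.6,"jaw": 0},{"dx": 4.8,"dy": -2,"jaw": 0},{"jaw": 0},{"jaw": 0}]'

```text
clock: 6.1
tcp_pos: [495.5, 253.7, 151.9]
tcp_rot: [-3.141, 0.0, 1.471]
contact_force: [0.2, -0.1, -0.4]
grip_width: 0.0
finger_force: 0.0
```

```bash
python3 pos.py;python3 - <<'E'
from rig import ctrl
import cv2,numpy as np
a=ctrl.grab_frame("scene")["color"][180:310,190:350]
cv2.imwrite("pics/m2.png",cv2.resize(a,(640,520),interpolation=cv2.INTER_CUBIC))
E
```

```text
unit x,y,z [-31.8  67.3 151.9] rot [-3.141  0.     1.471] F [ 0.2 -0.1 -0.4] 6.1
```

View pics/m2.png

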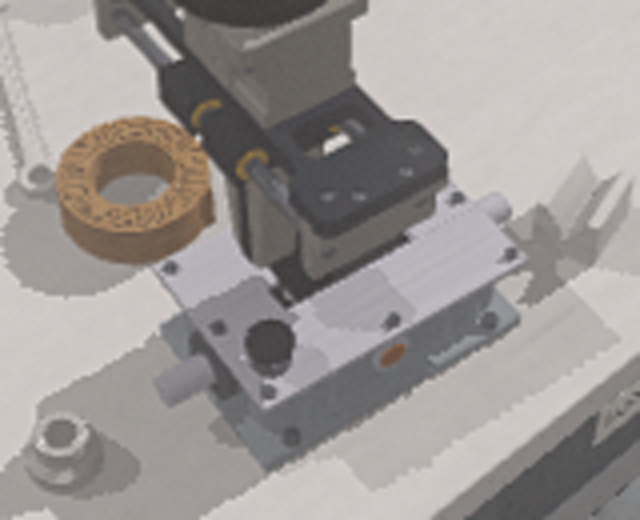

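The picture shows the gripper hovering near (300,200) over the unit and hiding the knob, with the plunger clear at (270,342). Before going down I'll check where the tip should project and look from the top as well.

Run:
```python
from rig import ctrl
from h import *
S=ctrl.grab_frame("scene");T=ctrl.grab_frame("top")
p=[495.5,253.7,151.9]
R=np.array([[.9948,.1016],[-.1016,.9948]])
k=np.r_[np.array([520.3,183.5])+R@[0,30],109]
k0=np.r_[np.array([520.3,183.5])+R@[0,0],109]
for q in(p,[495,252,80],k,k0):print((proj(S,q)-[190,180])*4,proj(T,q))
a=S["color"][180:310,190:350];b=T["color"][165:285,170:340]
f=lambda i,s:cv2.resize(i,s,interpolation=cv2.INTER_CUBIC)
cv2.imwrite("pics/m3.png",f(b,(765,540)))
```

```text
[[262.15802439 246.21044265]] [[215.71628659 248.59368481]]
[[269.22205105 335.6753265 ]] [[220.20904467 252.7587473 ]]
[[291.88516087 226.54485512]] [[237.05198655 239.46392812]]
[[340.41275788 200.93170626]] [[250.35222718 241.5115138 ]]
```

View pics/m3.png

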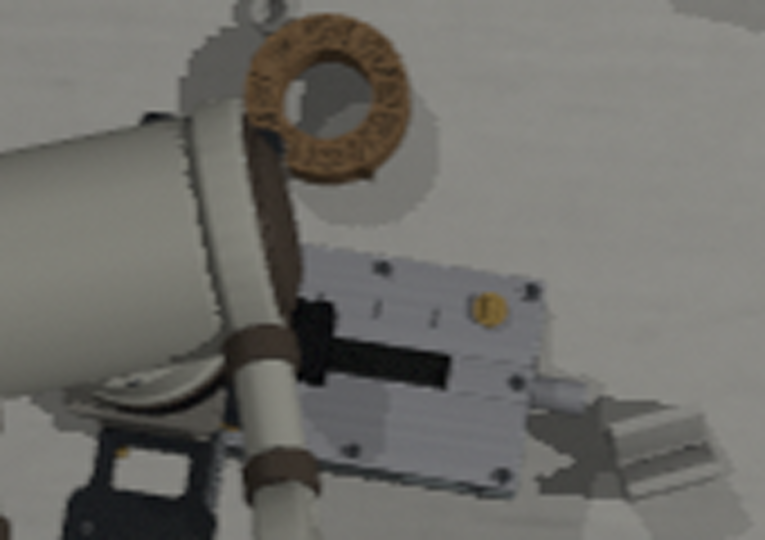

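The top view shows the knob at (317,340) at the left end of the slot, which matches the predicted second position. Now I'll go down on the plunger.

advance --ticks '[{"dx": -0.2,"dz": 6,"jaw": 0},{"dz": 5,"jaw": 0},{"dz": 2,"jaw": 0},{"dz": 0.8,"jaw": 0},{"dz": 0.8,"jaw": 0},{"dz": 0.6,"jaw": 0},{"dz": 0.6,"jaw": 0},{"dz": 0.4,"jaw": 0},{"jaw": 0}]'

```text
clock: 7.15
tcp_pos: [496.8, 252.9, 72.4]
tcp_rot: [3.139, -0.0, 1.47]
contact_force: [1.1, -1.2, 3.8]
grip_width: 0.007
finger_force: 1.9
```

```bash
python3 pos.py
```

```text
unit x,y,z [-30.4  66.6  72.4] rot [ 3.139 -0.     1.47 ] F [ 1.1 -1.2  3.8] 7.15
```

To row units: 2 mm is 0.4, 1 mm is 0.2.

advance --ticks '[{"dz": 0.2,"jaw": 0},{"dz": 0.4,"jaw": 0},{"jaw": 0},{"jaw": 0}]'

```text
clock: 7.55
tcp_pos: [496.9, 253.0, 72.2]
tcp_rot: [3.14, 0.0, 1.47]
contact_force: [-7.0, -5.0, 22.6]
grip_width: 0.004
finger_force: 11.3
```

```bash
python3 pos.py
```

```text
unit x,y,z [-30.3  66.8  72.2] rot [3.14 0.   1.47] F [-7.  -5.  22.6] 7.55
```

Firm on the stop. I'll retract, swing back to the clear side, and check.

To row units: -45 mm is -9, -40 mm is -8.

advance --ticks '[{"dz": -3,"jaw": 0},{"dz": -7,"jaw": 0},{"dz": -8,"jaw": 0},{"dz": -8,"jaw": 0},{"dz": -4,"jaw": 0},{"dx": -8,"dy": -2.8,"jaw": 0},{"dx": -9,"dy": -3.2,"jaw": 0},{"dx": -9,"dy": -3.2,"jaw": 0},{"dx": -9,"dy": -3.2,"jaw": 0},{"dx": -9,"dy": -3.2,"jaw": 0},{"dx": -9,"dy": -3.2,"jaw": 0},{"jaw": 0}]'

```text
clock: 8.75
tcp_pos: [374.3, -5.3, 218.6]
tcp_rot: [3.141, 0.001, 1.462]
contact_force: [0.7, 0.6, -0.4]
grip_width: 0.007
finger_force: 0.0
```

```bash
python3 pos.py;python3 - <<'E'
from rig import ctrl
from h import *
S=ctrl.grab_frame("scene");T=ctrl.grab_frame("top")
a=S["color"][200:310,190:350];b=T["color"][165:285,170:340]
f=lambda i,s:cv2.resize(i,s,interpolation=cv2.INTER_CUBIC)
cv2.imwrite("pics/m4.png",np.hstack([f(a,(400,275)),f(b,(400,282))[:275]]))
E
```

```text
unit x,y,z [-126.2 -202.6  218.6] rot [3.141e+00 1.000e-03 1.462e+00] F [ 0.7  0.6 -0.4] 8.75
```

View pics/m4.png

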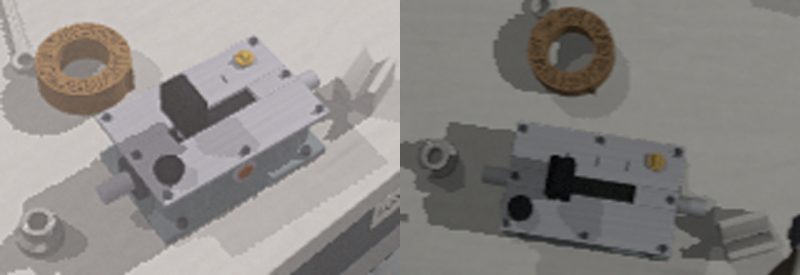

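The knob is at the second stop, (561,178) in the top half. The plunger is down at (168,168) in the scene half with its side no longer visible. The bystanders haven't moved.

```bash
python3 -c "
from rig import ctrl
print(ctrl.finish_job())"
```

```text
the job is handed in; nothing more can be done
None
```

The selector is at the second stop, the lock plunger is down on its stop, the collar, V-block and tape roll look unmoved in the final picture, and the job was handed in at about 9 s; no verdict came back.

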